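Set the route and hold the throttle at notch four

ROBOT

A 6-joint arm with a two-finger parallel gripper is mounted at the origin on the work surface. World frame = base frame: x ahead of the robot, y to its left, z up, the work surface at z = 0. Lengths are in mm, angles in degrees, forces in N, time in s.
With the tool pointing down it reaches from about 350 to 850 mm from the base axis. Payload 8.1 kg.
Tool frame: the origin (TCP) lies where the fingers leave the gripper's body, on its centre line; the fingertips stand 73 mm ahead of it and the grasp point (between the pads) lies 54 mm ahead of it; z points along the fingers, y is the line along which they close (so a half turn about z gives the same grasp; the last joint's range is limited). The gripper opens to 85 mm and grips with 20 to 120 N. Pads are 22 mm wide; open, the fingers measure 114 mm over their backs; the gripper's body (76 mm by 85 mm) begins 54 mm behind the grasp point. The pads swing forward as they close: fully open they stand 13 mm farther back than shut.
Start: joints at [60.711, 7.471, 85.268, -0, 87.261, -4.893], TCP at [247.81, 546.44, 303.892] pointing down, gripper open.
Joint ranges: [-169.43, 169.43], [-51.17, 129.36], [1.28, 143.12], [-76.62, 256.62], [0, 156.53], [-152.29, 152.29]. Speed limits (degrees/s): [136.94, 136.94, 159.86, 180, 180, 180].

INTERFACE

Orientations are given as [roll, pitch, yaw] about the fixed x, y, z axes, in that order (R = Rz(yaw) Ry(pitch) Rx(roll)).
In Python, from bench import sense, optics, r gives the robot as it stands.
- The arm moves only by the tool servo_tool, never from a script. Its argument "plan" is a list that holds one entry, the list of rows, each a list of 5 numbers: the shift along the world's x, y, z in m, then the turn about the world's z in degrees, then the finger opening in m, from 0 to 0.0854. A call has 1 to 10 rows; each row shifts and turns the commanded pose from where the row before left it; what a row does not reach is not made up. A row lasts 1/10 s, in which the tool goes at most 50 mm and 8.59 degrees, less where a joint would pass 70% of its speed; a pose out of reach is approached as far as the arm can. A call is refused whole if a number of a shift passes 0.05 or a number of a turn 8.59, either way. A call with a gripper value outside its range is refused whole. The fingers move at their own pace and stop on an object; "force" is the grip in N (left out, the last holds). Time passes only in rows, so rows that do not move let the fingers close. It gives the time, the measured TCP pose, the force, the opening and the grip force at its end, in the units of the state.
- sense(): the state, without advancing time (a new reading comes with each control period).
- optics.snapshot(name): name is "scene" or "side" or "wrist"; returns a dict with "frame" (384x512x3 uint8, blue, green, red), "fx", "fy", "cx", "cy" (pixels), "cam_to_world" (4x4, takes a point from camera to world coordinates). Camera axes: x right, y down, z forward; pixel columns grow to the right and rows downward; lengths in mm; the calibration is good to about 2 mm. The wrist camera is an equidistant fisheye: a pixel r from the principal point sees the ray r / f radians off the axis. A picture is of the moment at which its call begins. There is no depth.
- r.hand_in(): hands the job in; it is judged then, once.
The state is a dict: "time": time; "joint_pos": joint angles; "qd": joint speeds; "joint_efforts": joint torques, N m; "tool_pos": TCP position; "tcp_rot": TCP orientation; "ft_force": force on the tool from outside, world axes, zero at the start; "wrist_torque": the same for the moment, N m; "finger_gap": finger opening in mm; "grip_force": force on a finger pad.
Only numpy, scipy, OpenCV 4.12 (cv2) and the standard library are available. Lean on these libraries where they do the work, as an engineer would, in place of code of your own. Each camera call takes 0.05 s, during which the arm holds its last target. There are 200 camera calls.

TASK

Send the train off from the dispatcher's desk: with the throttle at idle, press the yellow, then the blue, then the green route key fully home, one at a time, letting each spring up again, and never the red stop key. Then take the throttle lever's red knob and swing it from its idle stop exactly four clicks, never over the fifth, and finish while still holding the knob there, because the lever springs back to idle if it is let go. Leave the mug, the handset and the marker where they are.

Things in the scene. Friction and masses are not known exactly. Their poses are not given: they have to be found in the camera images.
- key_yellow_top (a point): centre of the top of the yellow key: a round flat-topped spring push button, 30 mm diameter, its top 40 mm above the desk; travel 6 mm straight down, about 5 N pushes it fully home, springs up again. The four keys stand in one row, 56 mm apart, on the flat aluminium panel; their order along the row varies.
- key_yellow (a joint): how far the yellow key is pressed, m: 0 up, 0.006 fully home (it counts as pressed beyond 0.0042)
- key_blue_top (a point): centre of the top of the blue key: a round flat-topped spring push button, 30 mm diameter, its top 40 mm above the desk; travel 6 mm straight down, about 5 N pushes it fully home, springs up again. The four keys stand in one row, 56 mm apart, on the flat aluminium panel; their order along the row varies.
- key_blue (a joint): how far the blue key is pressed, m: 0 up, 0.006 fully home (it counts as pressed beyond 0.0042)
- key_green_top (a point): centre of the top of the green key: a round flat-topped spring push button, 30 mm diameter, its top 40 mm above the desk; travel 6 mm straight down, about 5 N pushes it fully home, springs up again. The four keys stand in one row, 56 mm apart, on the flat aluminium panel; their order along the row varies.
- key_green (a joint): how far the green key is pressed, m: 0 up, 0.006 fully home (it counts as pressed beyond 0.0042)
- key_red_top (a point): centre of the top of the red (stop) key: a round flat-topped spring push button, 30 mm diameter, its top 40 mm above the desk; travel 6 mm straight down, about 5 N pushes it fully home, springs up again. The four keys stand in one row, 56 mm apart, on the flat aluminium panel; their order along the row varies.
- key_red (a joint): how far the red key is pressed, m: 0 up, 0.006 fully home (it counts as pressed beyond 0.0042)
- panel: aluminium key panel fixed to the desk, 100 x 260 x 22 mm; origin at the centre of its underside, its y axis along the row of keys
- console: throttle console fixed to the desk, a grey box 190 x 170 mm, 60 mm high, black top; origin at the centre of its underside; z up. The throttle lever's pivot is 45 mm from its centre along its own +x; at idle the lever points along (-0.80, +0.61) in its own x, y. White marks on its top, one under the lever at each notch (the longer one is idle), seven in all.
- pivot (a point): point on the throttle lever's vertical turning axis, at the height of the knob's centre (104 mm above the desk)
- knob: the throttle lever's red grip: an upright cylinder 28 mm diameter, 56 mm tall (76 to 132 mm above the desk), spinning freely about its own upright axis on the end of a flat steel arm 14 mm wide whose upper face is 76 mm above the desk; origin at its centre, 110 mm from the pivot. It can be pinched from above across the arm's direction or pushed.
- throttle (a joint): angle of the throttle lever, rad: 0 at idle (its stop), growing counter-clockwise seen from above, stop at 1.28. Clicks over sprung teeth: the clicks come at 0.1, 0.3, 0.5, 0.7, 0.9, 1.1 and the notches (rest of the teeth) lie at 0.2, 0.4, 0.6, 0.8, 1.0, 1.2, so one notch is 0.2 rad or 22 mm of knob travel. A spring drives it back to idle with about 3 N at the knob at idle, 5 N at the fourth notch; each tooth adds and takes about 2 N. It never stays in a notch by itself.
- mug: loose blue mug, 80 mm diameter, 92 mm high; origin under its centre
- handset: loose black radio handset lying flat, with a lime-green display, 150 x 62 x 28 mm; origin under its centre
- marker: loose blue marker pen lying flat, 130 x 14 x 14 mm; origin under its centre

How it is judged (in metres and radians):
On the way, in this order (a step that is already met when the one before it is completed fails the run):
1. the yellow key is pressed home, the other keys up and the throttle still at idle (value of joint key_yellow above 0.0042 m and value of joint throttle below 0.06 rad and value of joint each of key_blue, key_green, key_red below 0.002 m), for 0.05 s.
2. the blue key is pressed home, the other keys up and the throttle still at idle (value of joint key_blue above 0.0042 m and value of joint throttle below 0.06 rad and value of joint each of key_yellow, key_green, key_red below 0.002 m), for 0.05 s.
3. the green key is pressed home, the other keys up and the throttle still at idle (value of joint key_green above 0.0042 m and value of joint throttle below 0.06 rad and value of joint each of key_yellow, key_blue, key_red below 0.002 m), for 0.05 s.
4. with all keys up again, the throttle is one click forward (value of joint throttle above 0.1 rad and value of joint each of key_yellow, key_blue, key_green, key_red below 0.002 m), for 0.05 s.
At the end, for the whole second after the job is handed in: the throttle lever stands still past its fourth click and short of its fifth (0.71 to 0.89 rad), held by the fingers on the knob with more than 1 N; all keys are up; mug, handset and marker are within 30 mm of where they were (value of joint throttle between 0.71 and 0.89 rad and velocity of joint throttle between -0.1 and 0.1 rad/s and contact force between the fingers and knob above 1 N and value of joint each of key_yellow, key_blue, key_green, key_red below 0.002 m and distance of each of mug, handset, marker from where it was at the start of the episode below 0.03 m); the arm keeps its last pose, push and grip.
It fails at once if the throttle goes over its fifth click (value of joint throttle above 0.93 rad).
It fails at once if the red stop key is pressed (value of joint key_red above 0.003 m).
It fails at once if two keys are down together (value of joint each of key_yellow, key_blue above 0.003 m or value of joint each of key_yellow, key_green above 0.003 m or value of joint each of key_blue, key_green above 0.003 m).
It fails at once if a bystander (mug, handset, marker) is knocked away by more than 30 mm (distance of any of mug, handset, marker from where it was at the start of the episode above 0.03 m).
It also fails if it takes over 64 s, if anything falls off the work surface, if the arm or the gripper's body presses on something with over 40 N, if the wrist force passes 120 N, or if a joint passes its speed limit or range.

## Working session

There is one attempt and no reset: what is moved stays moved. The work goes in short steps, Python scripts to look and compute and a tool call to move; the robot and the scene stay as the last step left them, time stands still between calls to the robot, and variables do not carry over. Pictures are saved under pics/ and viewed, at most 10 in all, crops included, and the job is handed in when it is done.

Besides the shell and the picture viewer there is one more tool, called after "Request:" in YAML: its name, and indented under it one key for each argument. servo_tool: Moves the arm, as the interface text tells. Its arguments: {"type":"object","properties":{"plan":{"type":"array"},"force":{"type":"number"}},"required":["plan"]}

```bash
mkdir -p pics; cat > h.py <<'E'
import numpy as np, cv2
from bench import sense, optics, r
def snap(n,f):
    s=optics.snapshot(n); cv2.imwrite(f'pics/{f}.png',s['frame']); np.savez(f'pics/{f}.npz',**{k:np.array(v) for k,v in s.items()}); return s
def pt(f,u,v,z,fish=False):
    s=np.load(f'pics/{f}.npz'); a=(u-s['cx'])/s['fx']; b=(v-s['cy'])/s['fy']
    if fish:
        t=np.hypot(a,b); d=np.array([np.sin(t)*a/t,np.sin(t)*b/t,np.cos(t)])
    else: d=np.array([a,b,1])
    T=s['cam_to_world']; d=T[:3,:3]@d; o=T[:3,3]; return o+d*(z-o[2])/d[2]
def px(f,p):
    s=np.load(f'pics/{f}.npz'); c=(np.linalg.inv(s['cam_to_world'])@np.append(p,1))[:3]
    return s['fx']*c[0]/c[2]+s['cx'], s['fy']*c[1]/c[2]+s['cy']
E
python3 - <<'E'
from h import *
a=snap('scene','a'); b=snap('side','b')
for s in (a,b): print(np.round(s['cam_to_world'],2).tolist(),s['fx'])
cv2.imwrite('pics/a2.png',cv2.resize(a['frame'],(800,600),interpolation=cv2.INTER_CUBIC))
cv2.imwrite('pics/b2.png',cv2.resize(b['frame'],(800,600),interpolation=cv2.INTER_CUBIC))
print(sense())
E
```

```text
[[-0.8, 0.49, -0.33, 909.72], [0.6, 0.68, -0.44, 478.22], [0.01, -0.55, -0.84, 1001.22], [0.0, 0.0, 0.0, 1.0]] 474.69140962357216
[[0.81, -0.3, 0.5, 30.59], [-0.58, -0.41, 0.7, -721.09], [-0.01, -0.86, -0.51, 617.96], [0.0, 0.0, 0.0, 1.0]] 416.06288012393696
{'time': 0.1, 'joint_pos': array([ 6.07114127e+01,  7.51075742e+00,  8.53227741e+01,  4.93350223e-04,
        8.72606781e+01, -4.89135688e+00]), 'qd': array([-0.05176431, -0.15886683, -0.07826863, -0.01297937,  0.02454783,
       -0.02322819]), 'joint_efforts': array([ 1.93198939e-03, -5.70953035e+01, -5.01940942e+01, -7.76266074e-05,
        8.15819803e-03,  2.29977445e-05]), 'tool_pos': array([247.61755633, 546.11925251, 302.95201485]), 'tcp_rot': array([-1.79906176e+02, -8.52387780e-03,  1.55602739e+02]), 'ft_force': array([ 0.60381577, -0.70284325,  0.10277498]), 'wrist_torque': array([ 0.01984324, -0.02399592, -0.01833179]), 'grip_force': 0.0, 'finger_gap': 85.55530968606412}
```

View pics/a2.png

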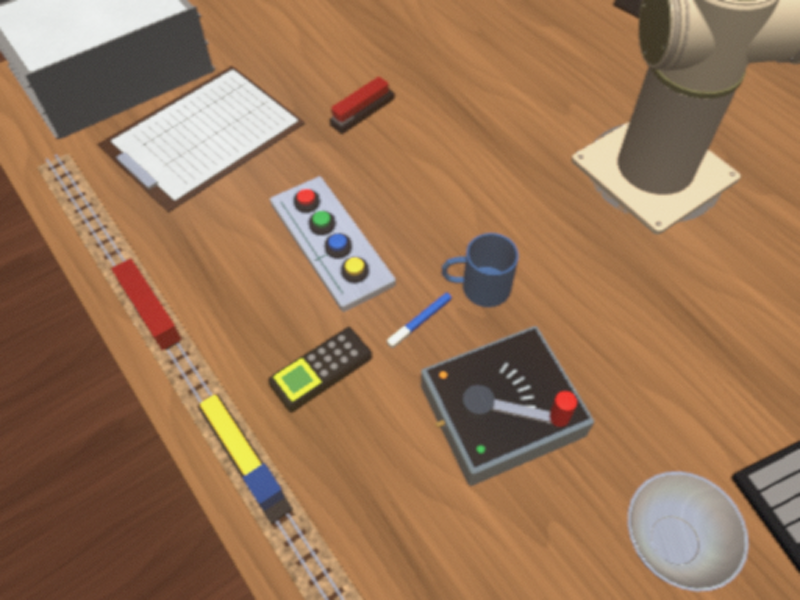

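View pics/b2.png

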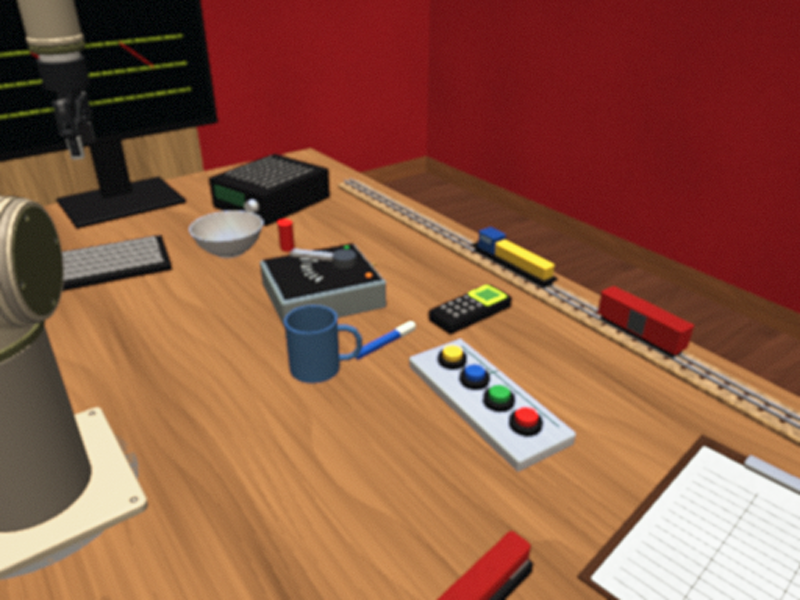

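Scene view (800×600): keys at red (306,197), green (321,219), blue (338,242), yellow (355,266). The knob top is near (566,398) and the pivot hub near (478,398). In the side view the keys are at yellow (453,352), blue (475,373), green (499,395), red (526,419).

```bash
python3 - <<'E'
from h import *
k=.64
A=dict(r=(306,197),g=(321,219),b=(338,242),y=(355,266))
B=dict(y=(453,352),b=(475,373),g=(499,395),r=(526,419))
for c in 'rgby':
    print(c,pt('a',A[c][0]*k,A[c][1]*k,40).round(1),pt('b',B[c][0]*k,B[c][1]*k,40).round(1))
print('knob',pt('a',567*k,397*k,132).round(1),pt('b',286*k,223*k,132).round(1))
print('hub',pt('a',478*k,398*k,76).round(1),pt('b',345*k,256*k,76).round(1))
# console top corners
for q in [(538,330),(591,421),(423,372),(475,474)]: print('corner',pt('a',q[0]*k,q[1]*k,60).round(1))
for q in [(348,326),(270,288)]:pass
print('mug top',pt('a',491*k,253*k,92).round(1))
for f,(x0,y0,x1,y1) in dict(a=(260,190,400,310),b=(160,120,400,300)).items():
    im=cv2.imread(f'pics/{f}.png')[y0:y1,x0:x1]
    m=np.argwhere((im[:,:,2]>150)&(im[:,:,1]<50)&(im[:,:,0]<50))
    print(f,m.min(0)+[y0,x0],m.max(0)+[y0,x0])
im=cv2.imread('pics/a.png')[100:320,160:400]
cv2.imwrite('pics/a3.png',cv2.resize(im,None,fx=2.7,fy=2.7,interpolation=cv2.INTER_CUBIC))
E
```

```text
r [ 559.  -283.4   40. ] [ 551.1 -293.4   40. ]
g [ 564.2 -228.5   40. ] [ 556.7 -236.9   40. ]
b [ 567.6 -172.1   40. ] [ 563.1 -180.5   40. ]
y [ 572.1 -116.5   40. ] [ 571.  -122.3   40. ]
knob [499.9 271.7 132. ] [499.  261.9 132. ]
hub [572.8 187.5  76. ] [571.7 182.7  76. ]
corner [426.3 149.9  60. ]
corner [464.1 300.5  60. ]
corner [604.3 105.1  60. ]
corner [639.  264.4  60. ]
mug top [409.9  17.4  92. ]
a [255 355] [262 365]
b [140 178] [271 399]
```

View pics/a3.png

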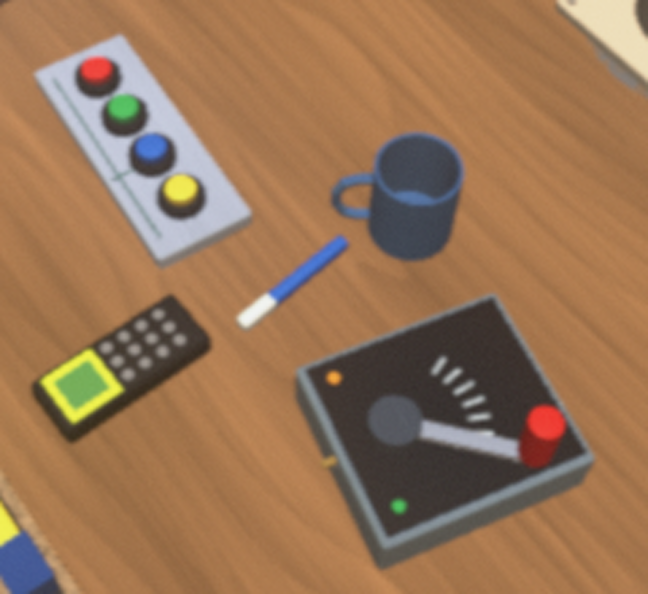

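Scene and side views agree on the layout: the row measures 167 mm (168 expected) and the hub-to-knob distance is about 111 mm (110 expected). Next I'm moving above the yellow key with the fingers shut.

Request:
servo_tool:
  plan:
    - [[0.02, -0.041, -0.004, -2, 0], [0.02, -0.041, -0.004, -2, 0], [0.02, -0.041, -0.004, -2, 0], [0.02, -0.041, -0.004, -2, 0], [0.02, -0.041, -0.004, -2, 0], [0.02, -0.041, -0.004, -2, 0], [0.02, -0.041, -0.004, -2, 0], [0.02, -0.041, -0.004, -2, 0]]
  force: 40

```text
time: 0.9
tool_pos: [408.0, 216.7, 271.5]
tcp_rot: [-180.0, -0.0, 139.5]
ft_force: [0.5, 0.9, 0.5]
finger_gap: 0.0
grip_force: 0.0
```

Request:
servo_tool:
  plan:
    - [[0.02, -0.041, -0.004, -2, 0], [0.02, -0.041, -0.004, -2, 0], [0.02, -0.041, -0.004, 0, 0], [0.02, -0.041, -0.004, 0, 0], [0.02, -0.041, -0.004, 0, 0], [0.02, -0.041, -0.004, 0, 0], [0.02, -0.041, -0.004, 0, 0], [0.02, -0.041, -0.004, 0, 0], [0, 0, 0, 0, 0], [0, 0, 0, 0, 0]]

```text
time: 1.9
tool_pos: [567.4, -110.4, 238.8]
tcp_rot: [-180.0, -0.1, 135.5]
ft_force: [0.5, 0.6, 1.2]
finger_gap: 0.1
grip_force: 0.0
```

```bash
python3 - <<'E'
from h import *
s=snap('wrist','w1'); print(np.round(s['cam_to_world'],3).tolist(),s['fx'],s['cx'],s['cy'])
cv2.imwrite('pics/w1b.png',cv2.resize(s['frame'],(800,600),interpolation=cv2.INTER_CUBIC))
q=sense(); print(q['tool_pos'],q['tcp_rot'],q['joint_pos'],q['ft_force'],q['finger_gap'],q['time'])
E
```

```text
[[0.701, 0.685, 0.197, 515.887], [0.713, -0.674, -0.194, -60.513], [-0.0, 0.276, -0.961, 308.572], [0.0, 0.0, 0.0, 1.0]] 297.3186396354542 250.5504131653358 188.5705083527575
[ 567.3589456  -109.35535715  239.19347213] [-1.79976048e+02 -9.43315706e-02  1.35562289e+02] [-1.60055180e+01  6.34187741e+00  9.33138935e+01  2.41858011e-02
  8.04385874e+01 -6.15718639e+01] [-0.02957374  0.01842081 -0.71875099] 0.12915450981644921 1.95
```

View pics/w1b.png

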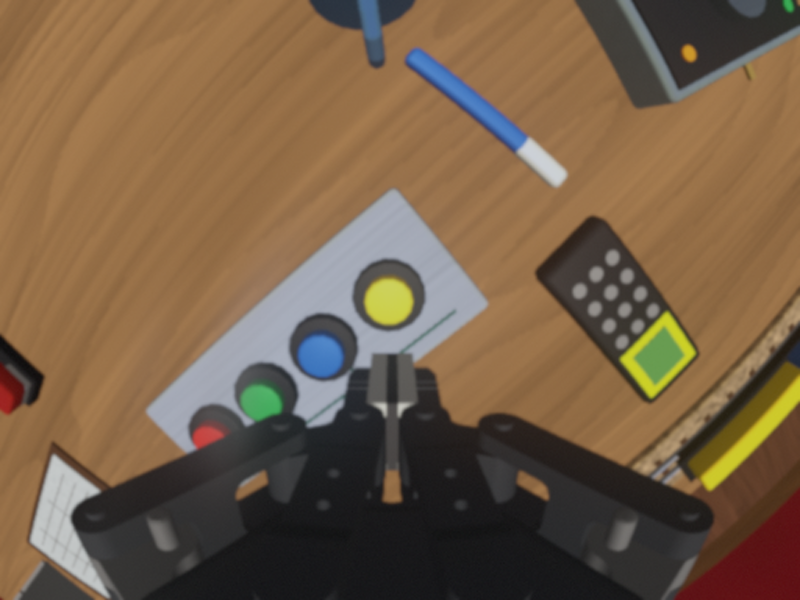

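Wrist view (800×600): key-top centres are yellow (388,301), blue (320,356), green (261,403), red (210,437).

```bash
python3 - <<'E'
from h import *
for c,u,v in [('y',388,301),('b',320,356),('g',261,403),('r',210,437)]:
    print(c,pt('w1',u*.64,v*.64,40,True).round(1))
E
```

```text
y [ 572.3 -119.    40. ]
b [ 568.1 -175.4   40. ]
g [ 563.5 -231.3   40. ]
r [ 555.3 -284.1   40. ]
```

Request:
servo_tool:
  plan:
    - [[0.005, -0.008, -0.04, 0, 0], [0, 0, -0.04, 0, 0], [0, 0, -0.035, 0, 0], [0, 0, -0.005, 0, 0], [0, 0, 0, 0, 0], [0, 0, -0.005, 0, 0], [0, 0, 0, 0, 0]]

```text
time: 2.65
tool_pos: [574.0, -117.5, 116.8]
tcp_rot: [179.9, 0.2, 135.6]
ft_force: [-0.5, -0.4, -0.2]
finger_gap: -0.6
grip_force: 0.0
```

Request:
servo_tool:
  plan:
    - [[0, 0, -0.004, 0, 0], [0, 0, -0.002, 0, 0], [0, 0, -0.001, 0, 0], [0, 0, 0, 0, 0], [0, 0, 0, 0, 0]]

```text
time: 3.15
tool_pos: [574.3, -117.8, 110.5]
tcp_rot: [179.9, 0.2, 135.6]
ft_force: [-3.6, 1.9, 14.0]
finger_gap: -0.0
grip_force: 7.3
```

Request:
servo_tool:
  plan:
    - [[0, 0, -0.001, 0, 0], [0, 0, -0.001, 0, 0], [0, 0, 0, 0, 0]]

```text
time: 3.45
tool_pos: [574.4, -117.8, 110.2]
tcp_rot: [179.9, 0.2, 135.6]
ft_force: [-10.1, 5.0, 28.8]
finger_gap: -0.1
grip_force: 14.7
```

```bash
python3 - <<'E'
from h import *
s=snap('side','b4')
a=cv2.imread('pics/b.png')[190:300,240:380]; b=s['frame'][190:300,240:380]
cv2.imwrite('pics/cmp.png',cv2.resize(np.hstack([a,b]),None,fx=2.8,fy=2.8,interpolation=cv2.INTER_CUBIC))
q=sense(); print(q['tool_pos'],q['ft_force'],q['joint_pos'])
E
```

```text
[ 574.42908452 -117.82417856  110.22518557] [-10.79724481   5.42722553  29.92740008] [-1.66093144e+01  1.52577639e+01  9.76045288e+01  1.89885728e-02
  6.69386779e+01 -6.22240398e+01]
```

View pics/cmp.png

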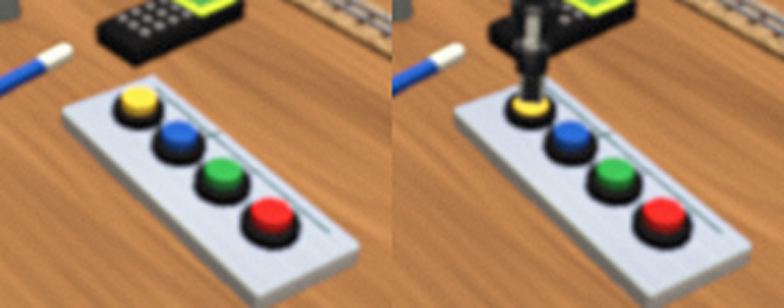

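The side view shows the yellow key sunk under the fingertip with the others up, so it is home (force rising past 5 N). Blue is next.

Request:
servo_tool:
  plan:
    - [[0, 0, 0.045, 0, 0], [0, 0, 0, 0, 0], [-0.003, -0.028, 0, 0, 0], [-0.002, -0.028, 0, 0, 0], [0, 0, 0, 0, 0], [0, 0, -0.025, 0, 0], [0, 0, -0.01, 0, 0], [0, 0, -0.005, 0, 0], [0, 0, -0.003, 0, 0], [0, 0, 0, 0, 0]]

```text
time: 4.5
tool_pos: [567.6, -173.2, 110.4]
tcp_rot: [-179.9, -0.1, 135.6]
ft_force: [-13.8, 3.4, 20.2]
finger_gap: 0.0
grip_force: 10.0
```

Request:
servo_tool:
  plan:
    - [[0, 0, 0, 0, 0], [0, 0, 0, 0, 0]]

```text
time: 4.7
tool_pos: [567.6, -173.2, 110.4]
tcp_rot: [-179.9, -0.1, 135.6]
ft_force: [-13.8, 3.4, 21.5]
finger_gap: -0.1
grip_force: 10.9
```

Blue is home at 21 N and the same height. Green next.

Request:
servo_tool:
  plan:
    - [[0, 0, 0.043, 0, 0], [0, 0, 0, 0, 0], [-0.002, -0.028, 0, 0, 0], [-0.002, -0.028, 0, 0, 0], [0, 0, 0, 0, 0], [0, 0, -0.025, 0, 0], [0, 0, -0.01, 0, 0], [0, 0, -0.005, 0, 0], [0, 0, -0.003, 0, 0], [0, 0, 0, 0, 0]]

```text
time: 5.7
tool_pos: [563.7, -228.9, 110.4]
tcp_rot: [-180.0, -0.1, 135.7]
ft_force: [-11.6, 5.0, 19.3]
finger_gap: 0.2
grip_force: 9.4
```

Request:
servo_tool:
  plan:
    - [[0, 0, 0, 0, 0], [0, 0, 0, 0, 0]]

```text
time: 5.9
tool_pos: [563.7, -228.8, 110.4]
tcp_rot: [-180.0, -0.1, 135.7]
ft_force: [-12.5, 5.3, 20.5]
finger_gap: 0.0
grip_force: 10.2
```

```bash
python3 - <<'E'
from h import *
s=snap('side','b5')
a=cv2.imread('pics/b.png')[190:300,240:380]; b=s['frame'][190:300,240:380]
cv2.imwrite('pics/cmp2.png',cv2.resize(np.hstack([a,b]),None,fx=2.8,fy=2.8,interpolation=cv2.INTER_CUBIC))
E
```

```text
(no output)
```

View pics/cmp2.png

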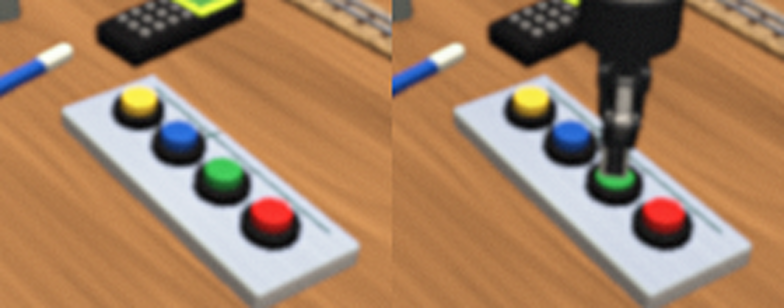

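Green is home, with yellow, blue and red up. Now over to the knob.

Request:
servo_tool:
  plan:
    - [[0, 0, 0.045, 0, 0], [0, 0, 0.045, 0, 0], [0, 0, 0.045, 0, 0], [0, 0, 0.045, 0, 0]]

```text
time: 6.35
tool_pos: [563.6, -228.7, 290.0]
tcp_rot: [180.0, -0.0, 135.6]
ft_force: [0.6, -0.4, 0.3]
finger_gap: -0.2
grip_force: 0.0
```

Request:
servo_tool:
  plan:
    - [[-0.003, 0.046, 0, 0, 0], [-0.003, 0.046, 0, 0, 0], [-0.003, 0.046, 0, 0, 0], [-0.003, 0.046, 0, 0, 0.085], [-0.003, 0.046, 0, 0, 0.085], [-0.003, 0.046, 0, 0, 0.085], [-0.003, 0.046, 0, 0, 0.085], [-0.003, 0.046, 0, 0, 0.085], [-0.003, 0.046, 0, 0, 0.085], [-0.003, 0.046, 0, 0, 0.085]]

```text
time: 7.35
tool_pos: [532.9, 232.9, 288.3]
tcp_rot: [180.0, -0.0, 135.6]
ft_force: [1.5, -0.3, -0.0]
finger_gap: 84.9
grip_force: 0.0
```

Request:
servo_tool:
  plan:
    - [[0, 0, 0, 0, 0.085], [0, 0, 0, 0, 0.085]]

```text
time: 7.55
tool_pos: [533.0, 232.0, 287.9]
tcp_rot: [-180.0, -0.0, 135.8]
ft_force: [-0.3, 0.2, -0.4]
finger_gap: 85.3
grip_force: 0.0
```

```bash
python3 - <<'E'
from h import *
s=snap('wrist','w2'); print(np.round(s['cam_to_world'],3).tolist())
cv2.imwrite('pics/w2b.png',cv2.resize(s['frame'],(800,600),interpolation=cv2.INTER_CUBIC))
q=sense(); print(q['tool_pos'],q['tcp_rot'],q['finger_gap'],q['time'])
E
```

```text
[[0.697, 0.689, 0.2, 481.083], [0.717, -0.67, -0.194, 281.706], [0.0, 0.278, -0.96, 357.591], [0.0, 0.0, 0.0, 1.0]]
[533.36788495 230.89817971 287.90518836] [-1.79963531e+02  6.12711106e-03  1.35699052e+02] 85.11799593720356 7.6
```

View pics/w2b.png

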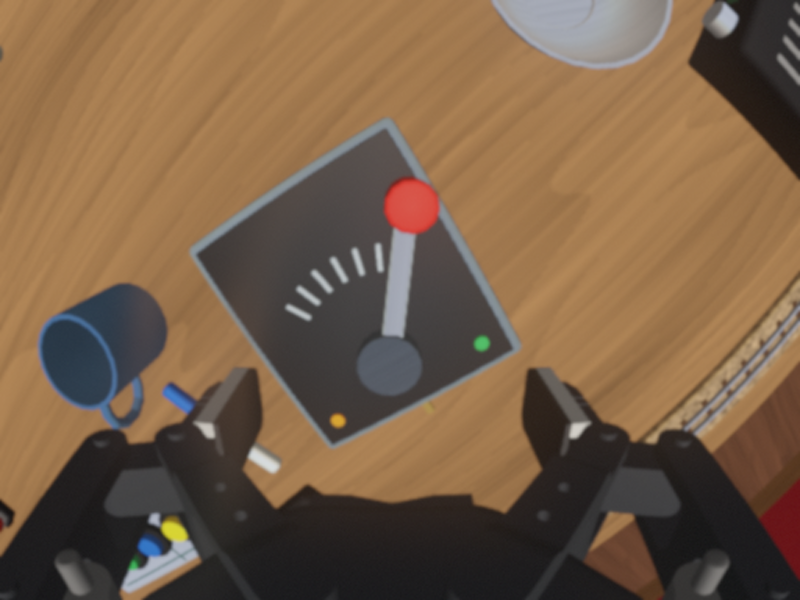

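Wrist view (800×600): knob top is at (412,206), hub centre near (389,363), and the console top corners at (388,123), (519,347), (333,443), (194,253).

```bash
python3 - <<'E'
from h import *
P=lambda u,v,z: pt('w2',u*.64,v*.64,z,True)
k=P(412,206,132); print('knob',k)
C=[P(*c,60) for c in [(388,123),(519,347),(333,443),(194,253)]]; print(np.round(C,1)); c=sum(C)/4
x=(C[2]-C[3])+(C[1]-C[0]); x/=np.linalg.norm(x); print('c',c,np.degrees(np.arctan2(x[1],x[0])))
p=c+45*x; print('pivot from console',p)
y=np.array([-x[1],x[0],0]); print('knob pred',p+110*(-.8*x+.61*y))
for z in (76,85,95,105): print(z,P(389,363,z).round(1))
E
```

```text
knob [502.81074806 274.48502608 132.        ]
[[460.9 298.3  60. ]
 [633.9 259.6  60. ]
 [596.7 106.6  60. ]
 [426.  144.4  60. ]]
c [529.37273936 202.25368432  60.        ] -12.546062105926795
pivot from console [573.29821533 192.47858529  60.        ]
knob pred [501.97526554 277.09209978  60.        ]
76 [572.3 190.7  76. ]
85 [569.4 193.6  85. ]
95 [566.2 196.8  95. ]
105 [562.9 200.1 105. ]
```

Request:
servo_tool:
  plan:
    - [[-0.015, 0.022, 0, -3, 0.085], [-0.015, 0.022, 0, -2.7, 0.085], [0, 0, -0.02, 0, 0.085], [0, 0, -0.04, 0, 0.085], [0, 0, -0.04, 0, 0.085], [0, 0, -0.026, 0, 0.085], [0, 0, 0, 0, 0.085], [0, 0, 0, 0, 0.085]]

```text
time: 8.4
tool_pos: [504.1, 273.4, 162.4]
tcp_rot: [-180.0, -0.0, 129.8]
ft_force: [-0.2, 0.1, 0.1]
finger_gap: 84.7
grip_force: 0.0
```

```bash
python3 - <<'E'
from h import *
s=snap('wrist','w3')
cv2.imwrite('pics/w3b.png',cv2.resize(s['frame'],(800,600),interpolation=cv2.INTER_CUBIC))
E
```

```text
(no output)
```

View pics/w3b.png

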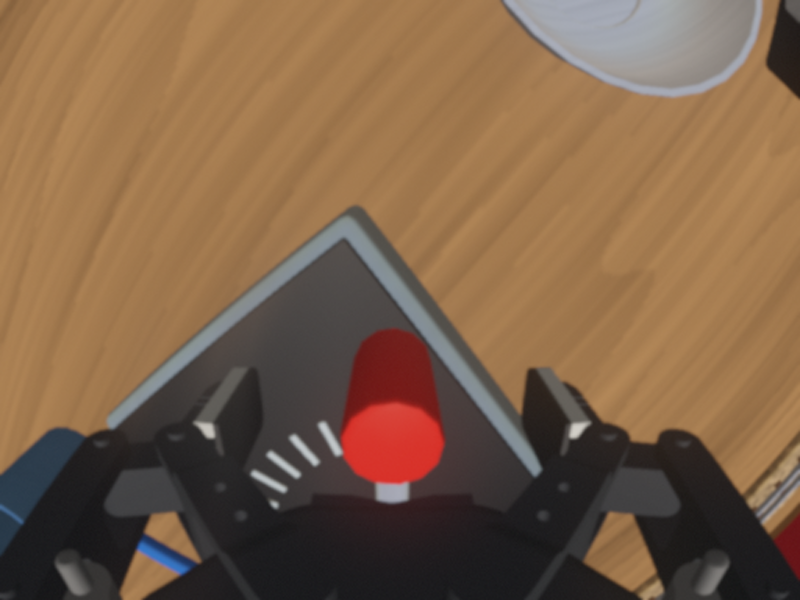

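The knob is centred between the open fingers (392,440), and the lever is still at idle. Gripping.

Request:
servo_tool:
  plan:
    - [[0, 0, 0, 0, 0.02], [0, 0, 0, 0, 0.02], [0, 0, 0, 0, 0.02], [0, 0, 0, 0, 0.02], [0, 0, 0, 0, 0.02], [0, 0, 0, 0, 0.02]]
  force: 60

```text
time: 9.05
tool_pos: [503.7, 274.3, 162.8]
tcp_rot: [-180.0, 0.0, 129.9]
ft_force: [-4.6, -3.4, 7.3]
finger_gap: 26.3
grip_force: 58.5
```

```bash
python3 - <<'E'
from h import *
print(pt('w3',392*.64,440*.64,132,True))
q=sense(); print(q['tool_pos'])
p=np.array([573,192.3]); k=np.array([502.7,275]); d=k-p; R=np.hypot(*d); a0=np.arctan2(d[1],d[0]); print(R,np.degrees(a0))
prev=110*np.array([np.cos(a0),np.sin(a0)])
for t in np.arange(.1,.81,.1):
    n=110*np.array([np.cos(a0+t),np.sin(a0+t)]); print(round(t,1),(n-prev).round(1),(n+p).round(1)); prev=n
E
```

```text
[501.043039   276.19537804 132.        ]
[503.69259959 274.31450287 162.81179696]
108.54206557828168 130.36654758638193
0.1 [-8.  -7.5] [493.7 268.6]
0.2 [-7.2 -8.3] [486.5 260.3]
0.3 [-6.4 -9. ] [480.2 251.3]
0.4 [-5.4 -9.6] [474.7 241.8]
0.5 [ -4.4 -10.1] [470.3 231.7]
0.6 [ -3.4 -10.5] [466.9 221.2]
0.7 [ -2.4 -10.7] [464.5 210.5]
0.8 [ -1.3 -10.9] [463.2 199.6]
```

Request:
servo_tool:
  plan:
    - [[-0.004, -0.0037, 0, 2.86, 0.02], [-0.004, -0.0038, 0, 2.86, 0.02], [-0.0036, -0.0041, 0, 2.86, 0.02], [-0.0036, -0.0042, 0, 2.86, 0.02], [-0.0032, -0.0045, 0, 2.86, 0.02], [-0.0032, -0.0045, 0, 2.86, 0.02], [-0.0027, -0.0048, 0, 2.86, 0.02], [-0.0027, -0.0048, 0, 2.86, 0.02], [0, 0, 0, 0, 0.02]]

```text
time: 9.95
tool_pos: [476.6, 240.7, 162.9]
tcp_rot: [179.9, -0.0, 152.9]
ft_force: [-3.7, 3.9, 4.7]
finger_gap: 26.9
grip_force: 59.4
```

Request:
servo_tool:
  plan:
    - [[-0.0022, -0.005, 0, 2.86, 0.02], [-0.0022, -0.005, 0, 2.86, 0.02], [-0.0017, -0.0052, 0, 2.86, 0.02], [-0.0017, -0.0053, 0, 2.86, 0.02], [-0.0012, -0.0053, 0, 2.86, 0.02], [-0.0012, -0.0053, 0, 2.86, 0.02], [-0.0007, -0.0054, 0, 2.86, 0.02], [0, 0, 0, 0, 0.02], [0, 0, 0, 0, 0.02]]

```text
time: 10.85
tool_pos: [465.1, 204.7, 162.8]
tcp_rot: [179.9, -0.1, 172.8]
ft_force: [-8.5, 4.9, 9.6]
finger_gap: 26.8
grip_force: 59.8
```

```bash
python3 - <<'E'
from h import *
q=sense(); print(q['tool_pos'],q['tcp_rot'],q['ft_force'],q['grip_force'])
for kx in ([503.7,274.3],[502.5,275]):
  for p in ([573,192.3],[574,193],[572,191]):
    a=np.arctan2(*(np.array(kx)-p)[::-1]);b=np.arctan2(*(q['tool_pos'][:2]-p)[::-1]);print((b-a)%(2*np.pi))
s=snap('scene','s5'); w=snap('wrist','w5')
a=cv2.resize(s['frame'][190:320,250:400],(450,390),interpolation=cv2.INTER_CUBIC)
b=cv2.resize(w['frame'],(350,263)); b=cv2.copyMakeBorder(b,0,127,0,0,0)
cv2.imwrite('pics/f5.png',np.hstack([a,b]))
E
```

```text
[465.07579015 204.69026327 162.80966548] [ 1.79894511e+02 -1.04663128e-01  1.72826196e+02] [-8.52870236  4.93934356  9.59244146] 59.75398063659668
0.754836256571386
0.7509150978211356
0.756677526881651
0.7505601374224287
0.7467801865323689
0.7522370095787094
```

View pics/f5.png

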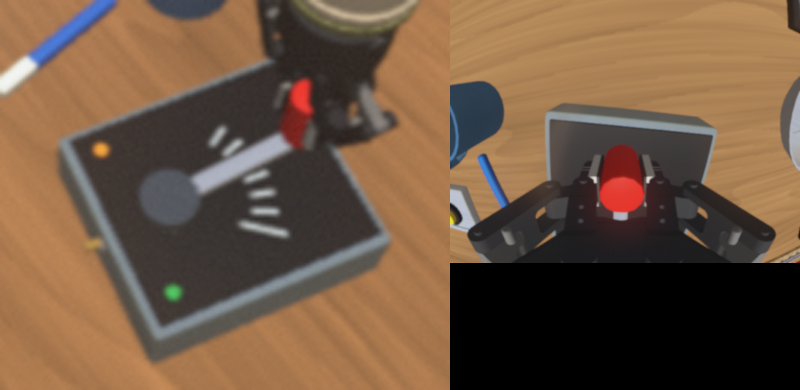

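The scene crop shows the long idle mark and three marks on one side of the arm and two on the other, so the lever covers the fourth notch. The angle is about 0.75 rad, so I'm nudging it to 0.80.

Request:
servo_tool:
  plan:
    - [[-0.0005, -0.0045, 0, 2.5, 0.02], [0, 0, 0, 0, 0.02], [0, 0, 0, 0, 0.02], [0, 0, 0, 0, 0.02], [0, 0, 0, 0, 0.02]]

```text
time: 11.45
tool_pos: [464.5, 200.1, 162.8]
tcp_rot: [179.9, -0.1, 175.3]
ft_force: [-10.6, 4.5, 11.4]
finger_gap: 26.4
grip_force: 59.8
```

```bash
python3 - <<'E'
from h import *
q=sense(); b=np.arctan2(*(q['tool_pos'][:2]-[573,192.3])[::-1]); print(q['tool_pos'],q['grip_force'],q['ft_force'],b-np.radians(130.2))
if q['grip_force']>30 and .76<b-np.radians(130.2)<.84: print(r.hand_in())
E
```

```text
[464.54137848 200.1469206  162.81473314] 59.81274962425232 [-10.62201732   4.46715715  11.4115883 ] 0.7969503681301782
the job is handed in; nothing more can be done
None
```

I pressed yellow, blue and green home in order without touching red, then handed the job in at about 11.5 s while holding the throttle knob at the fourth notch (about 0.80 rad, 60 N grip); the hand-in gave no verdict.

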